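Move the battery cells from the charging rack to the test rack in reverse order

TASK

Lift the retaining bar out of its two brackets on the charging rack and lay it flat on the table. Then move the four battery cells from the charging rack to the empty white test rack, one standing upright in each compartment, in reverse order: seen from the robot, the cell that stood at the left end of the charging rack goes to the right end of the test rack, the next one beside it, and so on.

Things in the scene. Friction and masses are not known exactly. Their poses are not given: they have to be found in the camera images.
- cell_red_mid (a point): centre, half-way up, of the red battery cell: a loose upright cylinder 26 mm in diameter, 66 mm tall, 90 g, red with a narrow black band near its top. At the start it stands in the cup with the red front wall; point z axis = the cell's own axis
- cell_yellow_mid (a point): centre, half-way up, of the yellow battery cell: a loose upright cylinder 26 mm in diameter, 66 mm tall, 90 g, yellow with a narrow black band near its top. At the start it stands in the cup with the yellow front wall; point z axis = the cell's own axis
- cell_green_mid (a point): centre, half-way up, of the green battery cell: a loose upright cylinder 26 mm in diameter, 66 mm tall, 90 g, green with a narrow black band near its top. At the start it stands in the cup with the green front wall; point z axis = the cell's own axis
- cell_blue_mid (a point): centre, half-way up, of the blue battery cell: a loose upright cylinder 26 mm in diameter, 66 mm tall, 90 g, blue with a narrow black band near its top. At the start it stands in the cup with the blue front wall; point z axis = the cell's own axis
- cup_red: fixed cup of the charging rack that holds the red cell at the start: grey, 46 mm square, 20 mm high, its front wall red, 32 mm square inside, floor 6 mm thick; origin at the centre of its underside, 6 mm above the table; the cups stand in a row 52 mm apart; x = away from the robot, y = along the row to the left. Which cup stands where varies
- cup_yellow: fixed cup of the charging rack that holds the yellow cell at the start: grey, 46 mm square, 20 mm high, its front wall yellow, 32 mm square inside, floor 6 mm thick; origin at the centre of its underside, 6 mm above the table; the cups stand in a row 52 mm apart; x = away from the robot, y = along the row to the left. Which cup stands where varies
- cup_green: fixed cup of the charging rack that holds the green cell at the start: grey, 46 mm square, 20 mm high, its front wall green, 32 mm square inside, floor 6 mm thick; origin at the centre of its underside, 6 mm above the table; the cups stand in a row 52 mm apart; x = away from the robot, y = along the row to the left. Which cup stands where varies
- cup_blue: fixed cup of the charging rack that holds the blue cell at the start: grey, 46 mm square, 20 mm high, its front wall blue, 32 mm square inside, floor 6 mm thick; origin at the centre of its underside, 6 mm above the table; the cups stand in a row 52 mm apart; x = away from the robot, y = along the row to the left. Which cup stands where varies
- bar_grip (a point): grip point of the loose retaining bar, in its black grip block (40 mm long, 12 wide, 20 high above the bar), 23 mm above the bar's underside. Aluminium bar 260 mm long (y, along the row), 12 wide (x), 10 thick, 140 g. Lies 3 mm above the cells in two open brackets 118 mm either side of its middle; their cheeks rise 16 mm from its underside, to 97 mm above the table; lifts straight up
- test_rack: fixed, empty white rack with a black floor, 216 mm long (y) by 56 mm (x), 24 mm high, beside the charging rack (which of the two is at the left differs); origin at the centre of its underside, on the table. Four compartments in a row along y, centres at y = +78, +26, -26, -78 mm (x = 0), each 44 mm square inside, floor 5 mm above the table, walls 19 mm deep; +y = to the left, x away from the robot
There are look-alikes about, which are no part of the job. There is more than one size of the part that bears cell_green_mid; the job needs the smallest.

How it is judged:
By the outcome, as a careful person would: the job done as asked, in the order asked, and still so for the second after the job is handed in, with the robot touching nothing.
It also fails if it takes over 109 s, if anything falls off the work surface, if the arm or the gripper's body presses on something with over 40 N, if the wrist force passes 120 N, or if a joint passes its speed limit or range.

ROBOT

A 6-joint arm with a two-finger parallel gripper is mounted at the origin on a cart in front of the work surface, level with it; the furniture and walls round the work are solid. World frame = base frame: x ahead of the robot, y to its left, z up, the work surface at z = 0. Lengths are in m, angles in rad, forces in N, time in s.
With the tool pointing down it reaches from about 0.375 to 0.9 m from the base axis. Payload 3.1 kg.
Tool frame: the origin (TCP) lies at the very end of the fingers, on their centre line; the grasp point (between the pads) lies 19 mm behind it (grip_depth is the distance from the TCP to the grasp point, in m); z points along the fingers, y is the line along which they close (so a half turn about z gives the same grasp; the last joint's range is limited). The gripper opens to 85 mm and grips with 20 to 120 N. Pads are 22 mm wide; open, the fingers measure 114 mm over their backs; the gripper's body (76 mm by 85 mm) begins 54 mm behind the grasp point. The pads swing forward as they close: fully open they stand 13 mm farther back than shut.
Start: joints at [-1.351, 0.527, 1.433, -0, 1.181, -0.178], TCP at [0.242, -0.576, 0.231] pointing down, gripper open.
Joint ranges: [-3.08, 3.08], [-0.75, 2.2], [0.22, 2.44], [-1.43, 4.57], [0, 2.65], [-2.85, 2.85]. Speed limits (rad/s): [2.79, 2.79, 3.14, 3.14, 3.14, 3.14].

INTERFACE

Orientations are given as a unit quaternion [x, y, z, w].
In Python, from station import * gives the robot as it stands.
- The arm moves only by the tool apply_moves, never from a script. Its argument "plan" is a list of rows, each a list of 7 numbers: the shift along the tool's x, y, z in m, then the turn, a rotation vector about the tool's x, y, z in rad, then the gripper command: -1 is fully open, 1 is shut, values between are in proportion. In form: [[dx, dy, dz, wx, wy, wz, jaw], ...]. A call has 1 to 8 rows; each row shifts and turns the commanded pose from where the row before left it, along the tool's axes as they then stand; what a row does not reach is not made up. A row lasts 1/8 s, in which the tool goes at most 62.5 mm and 10.7 degrees, less where a joint would pass 70% of its speed; a pose out of reach is approached as far as the arm can. A call is refused whole if a number of a shift passes 0.0625 or a number of a turn 0.188, either way. A call with a gripper value outside its range is refused whole. The fingers move at their own pace and stop on an object; "force" is the grip in N (left out, the last holds). Time passes only in rows, so rows that do not move let the fingers close. It gives the time, the measured TCP pose, the force, the opening and the grip force at its end, in the units of the state.
- sense(): the state, without advancing time (a new reading comes with each control period).
- snapshot(name): name is "side" or "top" or "wrist"; returns the picture (384x512x3 uint8, red, green, blue); there is no depth.
- calibration(name): a dict with "camera_matrix" (3x3 intrinsics, pixels), "R" (3x3) and "t" (3): a world point X has camera coordinates R X + t; the wrist camera has in their place "mount" (4x4, takes a point from camera to tool coordinates, whose origin is the TCP and whose axes are the flange's). Camera axes: x right, y down, z forward; pixel columns grow to the right and rows downward; lengths in m; the calibration is good to about 2 mm. A picture is of the moment at which its call begins: read the wrist's pose just before it. calibration takes no time and is no camera call.
- sign_off(): hands the job in; it is judged then, once.
The state is a dict: "t": time; "q": joint angles; "qd": joint speeds; "tau": joint torques, N m; "tcp_pos": TCP position; "tool_rot": TCP orientation; "force": force on the tool from outside, world axes, zero at the start; "ft_torque": the same for the moment, N m; "finger_gap": opening from 0.0 (shut) to 1.0 (fully open); "gripper_force": force on a finger pad.
Only numpy, scipy, OpenCV 4.12 (cv2) and the standard library are available. Lean on these libraries where they do the work, as an engineer would, in place of code of your own. Each camera call takes 0.05 s, during which the arm holds its last target. There are 200 camera calls.

## Working session

There is one attempt and no reset: what is moved stays moved. The work goes in short steps, Python scripts to look and compute and a tool call to move; the robot and the scene stay as the last step left them, time stands still between calls to the robot, and variables do not carry over. Pictures are saved under pics/ and viewed, at most 14 in all, crops included, and the job is handed in when it is done.

Besides the shell and the picture viewer there is one more tool, called after ">>>" as a command line: name --pt "numbers of a row" for each row, then --argument value for the rest. apply_moves: Moves the arm, as the interface text tells. Its arguments: {"type":"object","properties":{"plan":{"type":"array"},"force":{"type":"number"}},"required":["plan"]}

```bash
mkdir -p pics; ls; python3 - <<'E'
from station import *
import cv2,numpy as np
s=sense();print({k:np.round(v,3).tolist() for k,v in s.items()})
for n in ["top","side"]:
    cv2.imwrite(f"pics/{n}0.png",snapshot(n)[:,:,::-1])
    c=calibration(n);print(n,{k:np.round(v,3).tolist() for k,v in c.items()})
print(calibration("wrist"))
E
```

```text
pics
{'t': 0.0, 'q': [-1.351, 0.528, 1.434, 0.0, 1.181, -0.179], 'qd': [-0.0, -0.0, -0.0, 0.001, -0.001, -0.001], 'tau': [0.001, -44.235, -17.802, -0.0, 0.008, -0.0], 'tcp_pos': [0.242, -0.575, 0.23], 'tool_rot': [0.98, 0.198, -0.0, -0.001], 'force': [1.212, -0.255, -0.293], 'ft_torque': [0.03, 0.005, 0.036], 'gripper_force': 0.0, 'finger_gap': 0.998}
top {'camera_matrix': [[382.362, 0.0, 248.93], [0.0, 382.362, 192.227], [0.0, 0.0, 1.0]], 'R': [[-0.019, -0.999, -0.032], [-0.983, 0.024, -0.184], [0.185, 0.028, -0.982]], 't': [0.017, 0.533, 0.863]}
side {'camera_matrix': [[488.944, 0.0, 260.281], [0.0, 488.944, 202.157], [0.0, 0.0, 1.0]], 'R': [[-0.828, -0.56, -0.016], [-0.309, 0.481, -0.821], [0.467, -0.675, -0.571]], 't': [0.438, 0.236, 0.941]}
{'camera_matrix': array([[337.13440744,   0.        , 250.67907435],
       [  0.        , 337.13440744, 195.67683654],
       [  0.        ,   0.        ,   1.        ]]), 'mount': array([[ 1.13076840e-03, -9.63878697e-01, -2.66339218e-01,
         6.78655238e-02],
       [ 9.99999271e-01,  9.76835298e-04,  7.10435505e-04,
         4.18960404e-05],
       [-4.24604099e-04, -2.66339827e-01,  9.63879098e-01,
        -1.42482897e-01],
       [ 0.00000000e+00,  0.00000000e+00,  0.00000000e+00,
         1.00000000e+00]])}
```

View pics/top0.png

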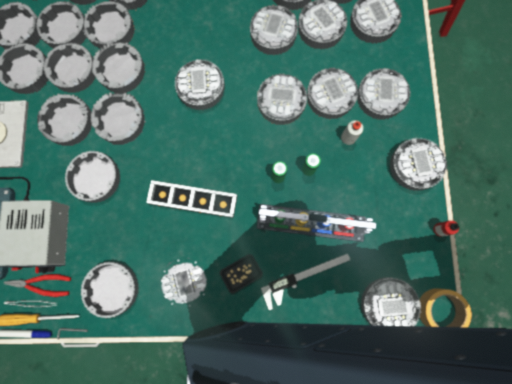

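View pics/side0.png

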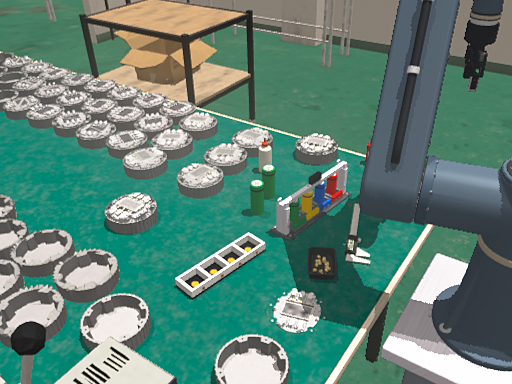

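The top view shows the white test rack at about (192,198), left of the charging rack with its bar at about (317,220). Two look-alike green cells stand free at (280,170) and (313,161). The side view agrees and shows the bar's black grip at about (315,180).

```bash
cat > h.py <<'E'
from station import *
import cv2,numpy as np
from scipy.spatial.transform import Rotation as Ro
def cam(n,s=None):
    c=calibration(n);K=np.array(c["camera_matrix"])
    if n=="wrist":
        s=s or sense();M=np.array(c["mount"]);R=Ro.from_quat(s["tool_rot"]).as_matrix()
        Rc=R@M[:3,:3];o=R@M[:3,3]+np.array(s["tcp_pos"]);return K,Rc.T,-Rc.T@o
    return K,np.array(c["R"]),np.array(c["t"])
def ray(C,uv,z):
    K,R,t=C;o=-R.T@t;d=R.T@np.linalg.inv(K)@[uv[0],uv[1],1];return o+d*(z-o[2])/d[2]
def proj(C,X):
    K,R,t=C;p=K@(R@np.array(X)+t);return p[:2]/p[2]
E
python3 - <<'E'
from h import *
C=cam("top")
for uv,z in [((192,198),.024),((150,182),.024),((235,205),.024),((264,207),.097),((371,224),.097),((318,218),.11),((280,168),.07),((313,159),.07)]: print(uv,ray(C,uv,z).round(3))
t=cv2.imread("pics/top0.png")[150:300,140:390];s=cv2.imread("pics/side0.png")[160:300,170:370]
cv2.imwrite("pics/c1.png",np.vstack([cv2.resize(t,(500,300),interpolation=2),cv2.resize(s,(428,300),interpolation=2)[:, :428] if 0 else cv2.copyMakeBorder(cv2.resize(s,(428,300),interpolation=2),0,0,0,72,0)]))
E
```

```text
(192, 198) [0.527 0.147 0.024]
(150, 182) [0.57  0.252 0.024]
(235, 205) [0.507 0.041 0.024]
(264, 207) [ 0.49  -0.029  0.097]
(371, 224) [ 0.446 -0.264  0.097]
(318, 218) [ 0.461 -0.146  0.11 ]
(280, 168) [ 0.586 -0.069  0.07 ]
(313, 159) [ 0.606 -0.148  0.07 ]
```

View pics/c1.png

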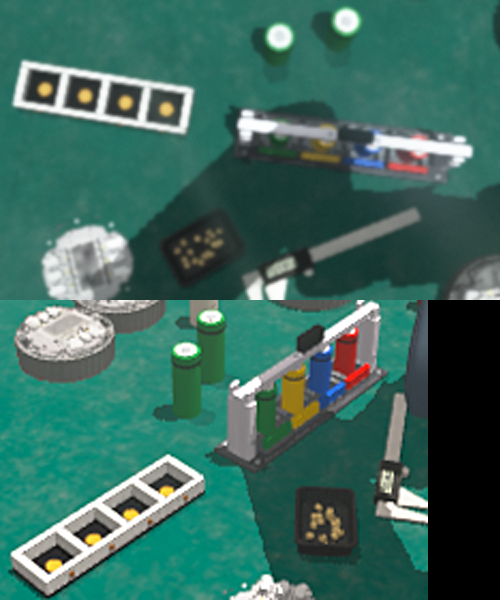

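Left to right the charging rack holds green, yellow, blue and red, so the test rack should read red, blue, yellow, green. I'll move the wrist camera over the two racks next.

```bash
cat >> h.py <<'E'
def plan(p,ang,n,s=None):
    """rows from the sensed pose to TCP p, tool x at world angle ang (deg), tool down"""
    s=s or sense();R=Ro.from_quat(s["tool_rot"]);a=np.radians(ang)
    T=Ro.from_matrix(np.array([[np.cos(a),np.sin(a),0],[np.sin(a),-np.cos(a),0],[0,0,-1]]))
    dr=(R.inv()*T).as_rotvec();d=(np.array(p)-s["tcp_pos"])/n
    for i in range(n):
        print(np.round(np.r_[R.inv().apply(d),dr/n],4).tolist()); R=R*Ro.from_rotvec(dr/n)
E
python3 -c "
from h import *
plan([.5,.05,.33],79,12)"
```

```text
[0.04, -0.0397, -0.0082, -0.0001, -0.0001, -0.0817]
[0.0431, -0.0363, -0.0082, -0.0001, -0.0001, -0.0817]
[0.0459, -0.0327, -0.0082, -0.0001, -0.0001, -0.0817]
[0.0485, -0.0288, -0.0082, -0.0001, -0.0001, -0.0817]
[0.0507, -0.0248, -0.0082, -0.0001, -0.0001, -0.0817]
[0.0525, -0.0206, -0.0083, -0.0001, -0.0001, -0.0817]
[0.054, -0.0162, -0.0083, -0.0001, -0.0001, -0.0817]
[0.0552, -0.0117, -0.0083, -0.0001, -0.0001, -0.0817]
[0.0559, -0.0072, -0.0083, -0.0001, -0.0001, -0.0817]
[0.0563, -0.0026, -0.0083, -0.0001, -0.0001, -0.0817]
[0.0564, 0.002, -0.0083, -0.0001, -0.0001, -0.0817]
[0.056, 0.0066, -0.0083, -0.0001, -0.0001, -0.0817]
```

>>> apply_moves --pt "0.04 -0.04 -0.008 0 0 -0.082 -1" --pt "0.043 -0.036 -0.008 0 0 -0.082 -1" --pt "0.046 -0.033 -0.008 0 0 -0.082 -1" --pt "0.048 -0.029 -0.008 0 0 -0.082 -1" --pt "0.051 -0.025 -0.008 0 0 -0.082 -1" --pt "0.052 -0.021 -0.008 0 0 -0.082 -1" --pt "0.054 -0.016 -0.008 0 0 -0.082 -1" --pt "0.055 -0.012 -0.008 0 0 -0.082 -1"

```text
t: 1.1
tcp_pos: [0.4126, -0.1569, 0.2954]
tool_rot: [0.864, 0.504, 0.0, -0.0]
force: [0.4, -0.2, 0.1]
finger_gap: 1.005
gripper_force: 0.0
```

>>> apply_moves --pt "0.056 -0.007 -0.008 0 0 -0.082 -1" --pt "0.056 -0.003 -0.008 0 0 -0.082 -1" --pt "0.056 0.002 -0.008 0 0 -0.082 -1" --pt "0.056 0.007 -0.008 0 0 -0.082 -1" --pt "0 0 0 0 0 0 -1" --pt "0 0 0 0 0 0 -1"

```text
t: 1.85
tcp_pos: [0.4972, 0.0494, 0.3268]
tool_rot: [0.77, 0.637, -0.001, -0.0]
force: [0.1, -0.7, -0.4]
finger_gap: 0.999
gripper_force: 0.0
```

```bash
python3 - <<'E'
from h import *
import pickle
s=sense();im=snapshot("wrist")[:,:,::-1];pickle.dump(s,open("s1.pkl","wb"))
cv2.imwrite("pics/w1.png",im)
print(s["t"],s["tcp_pos"],s["tool_rot"],np.abs(s["qd"]).max())
cv2.imwrite("pics/w1b.png",cv2.resize(im,(800,600),interpolation=2))
E
```

```text
1.85 [0.49715045 0.04938673 0.32675794] [ 7.70496918e-01  6.37443159e-01 -7.76780672e-04 -3.37464802e-04] 0.0314847431904956
```

View pics/w1b.png

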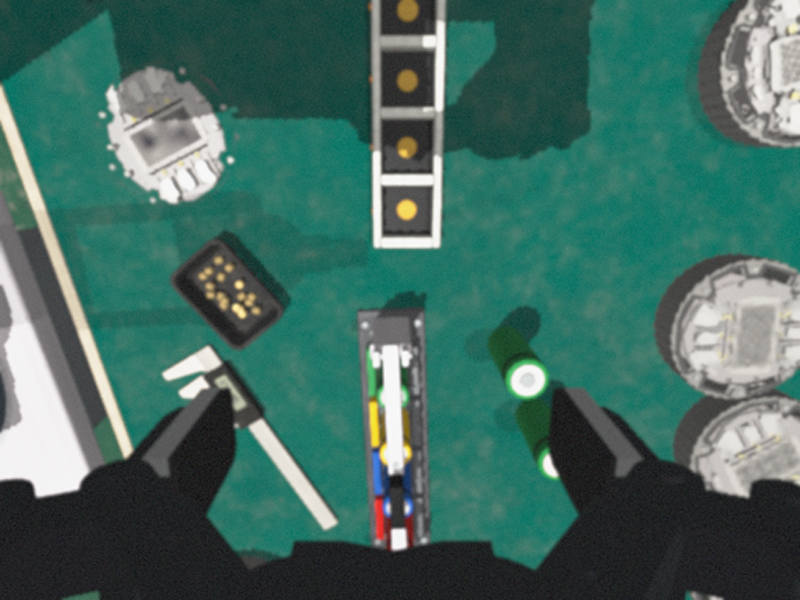

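The wrist view (at 800x600) shows the test rack's compartment dots at about (406,10), (406,80), (406,147) and (406,210). The bar runs along u≈397 with its grip block at about (398,490).

```bash
python3 - <<'E'
from h import *
import pickle
s=pickle.load(open("s1.pkl","rb"));C=cam("wrist",s);T=cam("top")
def dots(f,C,box):
    im=cv2.imread(f);h=cv2.cvtColor(im,cv2.COLOR_BGR2HSV)
    m=cv2.inRange(h,(14,110,80),(34,255,255));x0,x1,y0,y1=box;k=np.zeros_like(m);k[y0:y1,x0:x1]=m[y0:y1,x0:x1]
    n,_,st,ce=cv2.connectedComponentsWithStats(k)
    P=[]
    for a,c in zip(st[1:],ce[1:]):
        if a[4]>12: P.append(ray(C,c,.005));print(c.round(1),a[4],P[-1].round(4))
    return P
print("wrist");dots("pics/w1.png",C,(240,280,0,160));print("top");P=np.array(dots("pics/top0.png",T,(145,240,178,218)))
# bar white strip in wrist
im=cv2.imread("pics/w1.png");g=im.min(2)
for v in (240,260,280,305,345):
    r=np.where(g[v,225:285]>150)[0]+225; 
    if len(r):u=(r.min()+r.max())/2;print(v,r.min(),r.max(),ray(C,(u,v),.091).round(4))
b=im[300:345,230:285];bl=cv2.inRange(b,(0,0,0),(45,45,45))
cv2.imwrite("pics/w1c.png",cv2.resize(im[200:355,210:300],None,fx=3.8,fy=3.8,interpolation=2))
E
```

```text
wrist
[260.5   6.1] 168 [0.5432 0.2259 0.005 ]
[260.4  51.3] 162 [0.5337 0.175  0.005 ]
[260.   93.7] 145 [0.5241 0.124  0.005 ]
[259.8 133.8] 138 [0.5144 0.0727 0.005 ]
top
[162.1 194.2] 44 [0.542 0.226 0.005]
[182.  197.5] 44 [0.5324 0.1754 0.005 ]
[202.2 201. ] 41 [0.5222 0.1242 0.005 ]
[222.8 204.2] 36 [0.513  0.0726 0.005 ]
240 245 266 [ 0.4859 -0.043   0.091 ]
260 246 256 [ 0.4756 -0.068   0.091 ]
280 247 257 [ 0.4717 -0.0952  0.091 ]
345 251 272 [ 0.4663 -0.1921  0.091 ]
```

View pics/w1c.png

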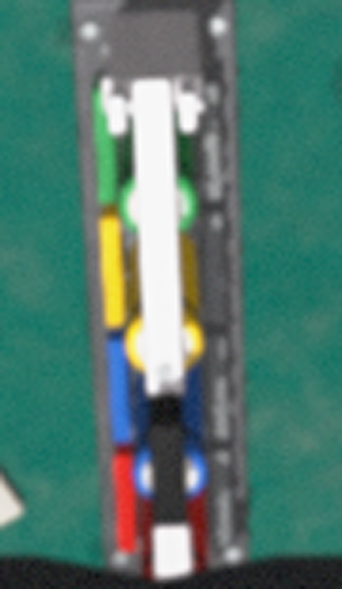

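The crop shows the bar running down at u≈153–170 with the grip block's top face at about x 152–186, y 425–525 (centre (169,475)). The cells are visible beneath it in the order green, yellow, blue, red.

```bash
python3 - <<'E'
from h import *
import pickle
s=pickle.load(open("s1.pkl","rb"));C=cam("wrist",s);T=cam("top")
f=lambda x,y,z:ray(C,(210+x/3.8,200+y/3.8),z).round(4)
print("block",f(169,475,.111),f(169,425,.111),f(169,525,.111),"barend",f(153,80,.091),"bar mid",f(164,385,.091))
# top view block
im=cv2.imread("pics/top0.png");m=cv2.inRange(im[205:230,295:340],(0,0,0),(60,60,60))
# cells' tops: centre estimates from ring extents, z=.078
for n,x,y in [("g",157,203),("y",164,340),("b",170,473)]: print(n,f(x,y,.078))
# base plate corners z~.006: screws
for x,y in [(89,32),(219,26),(121,559),(233,554)]: print(f(x,y,.006))
cv2.imwrite("pics/t1c.png",cv2.resize(im[195:245,250:385],None,fx=5.8,fy=5.8,interpolation=2))
E
```

```text
block [ 0.4653 -0.1454  0.111 ] [ 0.4687 -0.1271  0.111 ] [ 0.4618 -0.1642  0.111 ] barend [ 0.4842 -0.018   0.091 ] bar mid [ 0.4676 -0.1252  0.091 ]
g [ 0.4765 -0.0654  0.078 ]
y [ 0.4693 -0.1163  0.078 ]
b [ 0.4616 -0.1688  0.078 ]
[ 0.458  -0.0246  0.006 ]
[ 0.5069 -0.0314  0.006 ]
[ 0.4242 -0.2594  0.006 ]
[ 0.4718 -0.2658  0.006 ]
```

View pics/t1c.png

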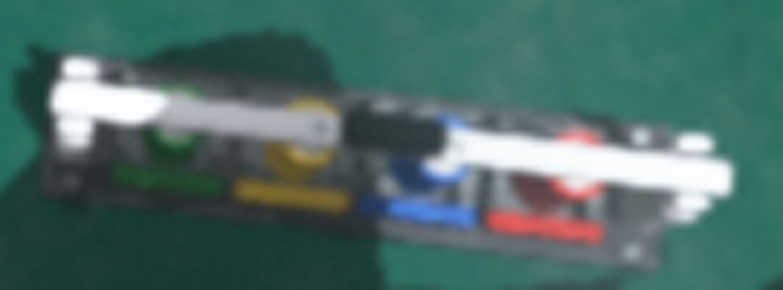

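The top crop shows the bar lying in both brackets with its grip block at about (393,133), which agrees with the wrist measurement. The charging rack runs at 81.7°. Now I'll check a clear place for the bar and plan the approach.

```bash
python3 - <<'E'
from h import *
T=cam("top")
for x,y in [(.65,.27),(.65,.14),(.65,.01),(.67,.14),(.59,.14)]: print(x,y,proj(T,(x,y,0)).round())
plan([.4653,-.1455,.15],81.7,5)
E
```

```text
0.65 0.27 [147. 154.]
0.65 0.14 [197. 153.]
0.65 0.01 [247. 151.]
0.67 0.14 [197. 145.]
0.59 0.14 [196. 175.]
[-0.0393, 0.0012, 0.0354, -0.0003, 0.0001, -0.009]
[-0.0393, 0.0008, 0.0354, -0.0003, 0.0001, -0.009]
[-0.0394, 0.0004, 0.0354, -0.0003, 0.0001, -0.009]
[-0.0394, 0.0001, 0.0354, -0.0003, 0.0001, -0.009]
[-0.0394, -0.0003, 0.0354, -0.0003, 0.0001, -0.009]
```

>>> apply_moves --pt "-0.039 0.001 0.035 0 0 -0.009 -1" --pt "-0.039 0.001 0.035 0 0 -0.009 -1" --pt "-0.039 0 0.036 0 0 -0.009 -1" --pt "-0.04 0 0.036 0 0 -0.009 -1" --pt "-0.04 0 0.035 0 0 -0.009 -1" --pt "0 0 0.03 0 0 0 -1" --pt "0 0 0.03 0 0 0 -1" --pt "0 0 0 0 0 0 -1" --force 40

```text
t: 2.9
tcp_pos: [0.4639, -0.1457, 0.0886]
tool_rot: [0.757, 0.653, -0.001, -0.003]
force: [0.8, -0.3, 0.3]
finger_gap: 0.997
gripper_force: 0.0
```

>>> apply_moves --pt "0 0 0 0 0 0 0.2" --pt "0 0 0 0 0 0 1" --pt "0 0 0 0 0 0 1" --pt "0 0 0 0 0 0 1" --pt "0 0 0 0 0 0 1" --pt "0 0 0 0 0 0 1" --force 40

```text
t: 3.65
tcp_pos: [0.4663, -0.1449, 0.091]
tool_rot: [0.756, 0.654, 0.0, 0.0]
force: [-1.6, 0.2, 6.8]
finger_gap: 0.128
gripper_force: 39.9
```

>>> apply_moves --pt "0 0 -0.015 0 0 0 1" --pt "0 0 -0.025 0 0 0 1" --pt "0 0 -0.035 0 0 0 1" --pt "0 0 -0.035 0 0 0 1" --pt "0 0 0 0 0 0 1"

```text
t: 4.28
tcp_pos: [0.4679, -0.1458, 0.2025]
tool_rot: [0.756, 0.655, 0.001, 0.003]
force: [-0.1, 0.4, -1.4]
finger_gap: 0.128
gripper_force: 39.2
```

```bash
python3 - <<'E'
from h import *
print(sense()["tcp_pos"],sense()["force"],sense()["finger_gap"]);plan([.66,.14,.18],81.7,7)
cv2.imwrite("pics/s2.png",cv2.resize(snapshot("side")[100:300,150:400,::-1],None,fx=2,fy=2))
E
```

```text
[ 0.46788023 -0.14576862  0.20253111] [-0.05220439  0.40729735 -1.36913016] 0.12799443447762315
[0.0443, 0.0213, 0.0032, 0.0008, 0.0003, 0.0002]
[0.0443, 0.0213, 0.0032, 0.0008, 0.0003, 0.0002]
[0.0443, 0.0213, 0.0032, 0.0008, 0.0003, 0.0002]
[0.0443, 0.0213, 0.0032, 0.0008, 0.0003, 0.0002]
[0.0444, 0.0213, 0.0032, 0.0008, 0.0003, 0.0002]
[0.0444, 0.0213, 0.0032, 0.0008, 0.0003, 0.0002]
[0.0444, 0.0213, 0.0032, 0.0008, 0.0003, 0.0002]
```

View pics/s2.png

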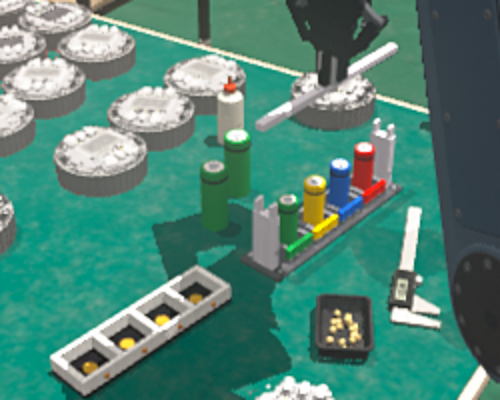

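The bar is lifted clear and level, and all four cells still stand in their cups.

>>> apply_moves --pt "0.044 0.021 0.003 0 0 0 1" --pt "0.044 0.021 0.003 0 0 0 1" --pt "0.044 0.021 0.003 0 0 0 1" --pt "0.044 0.021 0.003 0 0 0 1" --pt "0.044 0.021 0.003 0 0 0 1" --pt "0.045 0.022 0.003 0 0 0 1" --pt "0.045 0.022 0.003 0 0 0 1" --pt "0 0 0 0 0 0 1"

```text
t: 5.32
tcp_pos: [0.6583, 0.1436, 0.176]
tool_rot: [0.755, 0.656, -0.001, -0.001]
force: [-0.3, -0.5, -2.0]
finger_gap: 0.13
gripper_force: 39.3
```

>>> apply_moves --pt "0 0 0.05 0 0 0 1" --pt "0 0 0.05 0 0 0 1" --pt "0 0 0.03 0 0 0 1" --pt "0 0 0.02 0 0 0 1" --pt "0 0 0 0 0 0 1" --pt "0 0 0 0 0 0 1"

```text
t: 6.08
tcp_pos: [0.6591, 0.1401, 0.0304]
tool_rot: [0.756, 0.654, 0.001, 0.001]
force: [-0.1, -0.1, -2.4]
finger_gap: 0.131
gripper_force: 39.3
```

>>> apply_moves --pt "0 0 0.01 0 0 0 1" --pt "0 0 0.006 0 0 0 1" --pt "0 0 0.002 0 0 0 1" --pt "0 0 0 0 0 0 1" --pt "0 0 0 0 0 0 1"

```text
t: 6.7
tcp_pos: [0.6584, 0.1404, 0.0115]
tool_rot: [0.756, 0.654, 0.0, 0.0]
force: [-0.9, -0.6, -1.9]
finger_gap: 0.131
gripper_force: 39.3
```

>>> apply_moves --pt "0 0 0.002 0 0 0 1" --pt "0 0 0.001 0 0 0 1" --pt "0 0 0 0 0 0 1"

```text
t: 7.08
tcp_pos: [0.6586, 0.1404, 0.01]
tool_rot: [0.756, 0.654, 0.0, 0.0]
force: [-0.9, 0.9, 8.0]
finger_gap: 0.133
gripper_force: 40.4
```

>>> apply_moves --pt "0 0 0 0 0 0 -1" --pt "0 0 0 0 0 0 -1" --pt "0 0 0 0 0 0 -1" --pt "0 0 0 0 0 0 -1" --pt "0 0 -0.04 0 0 0 -1" --pt "0 0 -0.06 0 0 0 -1" --pt "0 0 -0.06 0 0 0 -1" --pt "0 0 -0.06 0 0 0 -1"

```text
t: 8.07
tcp_pos: [0.6579, 0.1403, 0.23]
tool_rot: [0.756, 0.654, -0.0, -0.0]
force: [1.0, -0.3, -0.3]
finger_gap: 1.0
gripper_force: 0.0
```

```bash
python3 - <<'E'
from h import *
print(sense()["tcp_pos"],sense()["finger_gap"]);plan([.48,-.03,.27],81.7,6)
E
```

```text
[0.65791954 0.14032955 0.23004374] 0.9998352378743379
[-0.0324, -0.0253, -0.0067, -0.0, 0.0, 0.0001]
[-0.0324, -0.0253, -0.0067, -0.0, 0.0, 0.0001]
[-0.0324, -0.0253, -0.0067, -0.0, 0.0, 0.0001]
[-0.0324, -0.0253, -0.0067, -0.0, 0.0, 0.0001]
[-0.0324, -0.0253, -0.0067, -0.0, 0.0, 0.0001]
[-0.0324, -0.0252, -0.0067, -0.0, 0.0, 0.0001]
```

>>> apply_moves --pt "-0.032 -0.025 -0.007 0 0 0 -1" --pt "-0.032 -0.025 -0.007 0 0 0 -1" --pt "-0.032 -0.025 -0.007 0 0 0 -1" --pt "-0.032 -0.025 -0.007 0 0 0 -1" --pt "-0.032 -0.025 -0.006 0 0 0 -1" --pt "-0.034 -0.026 -0.006 0 0 0 -1" --pt "0 0 0 0 0 0 -1" --pt "0 0 0 0 0 0 -1"

```text
t: 9.07
tcp_pos: [0.4815, -0.0299, 0.2685]
tool_rot: [0.756, 0.654, 0.001, 0.0]
force: [1.4, -0.3, -0.4]
finger_gap: 1.001
gripper_force: 0.0
```

```bash
python3 - <<'E'
from h import *
import pickle
s=sense();im=snapshot("wrist")[:,:,::-1];pickle.dump(s,open("s2.pkl","wb"));cv2.imwrite("pics/w2.png",im)
t=snapshot("top")[:,:,::-1];cv2.imwrite("pics/t2.png",t);print(s["tcp_pos"])
cv2.imwrite("pics/w2c.png",np.hstack([cv2.resize(im[80:380,180:330],(300,600),interpolation=2),cv2.resize(t[100:300,130:290],(480,600),interpolation=2)]))
E
```

```text
[ 0.48152968 -0.02992459  0.2685382 ]
```

View pics/w2c.png

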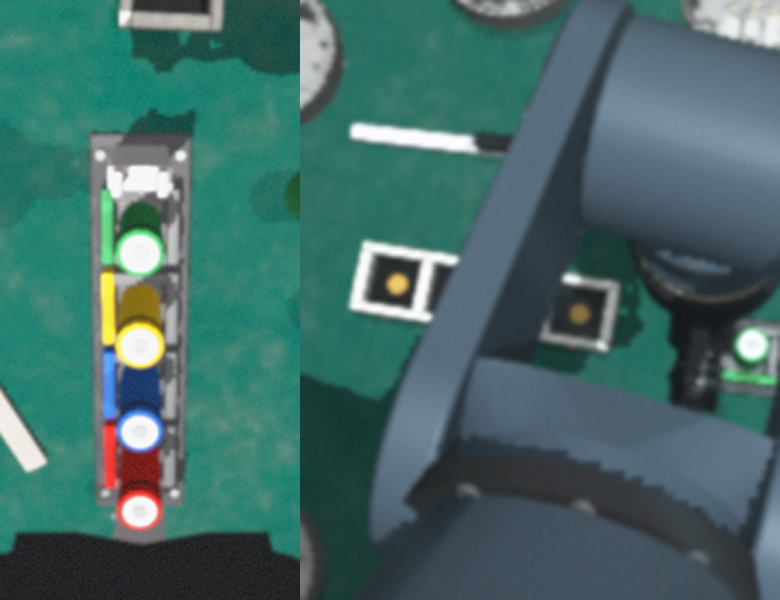

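In the wrist crop (left) the cell tops are at about (140,252) green, (140,344) yellow, (140,431) blue and (139,510) red. The top crop (right) shows the bar flat behind the test rack, level at about (430,137).

```bash
python3 - <<'E'
from h import *
import pickle
s=pickle.load(open("s2.pkl","rb"));C=cam("wrist",s)
P=[ray(C,(180+x/2,80+y/2),.078)[:2] for x,y in [(140,252),(140,344),(140,431),(139,510)]]
P=np.array(P);print(P.round(4));i=np.array([1.5,.5,-.5,-1.5]);c=P.mean(0);d=(i[:,None]*P).sum(0)/5
print("c",c.round(4),"pitch",np.linalg.norm(d),"ang",np.degrees(np.arctan2(d[1],d[0])))
a=np.radians(81.8);F=c+i[:,None]*.052*np.array([np.cos(a),np.sin(a)]);print(F.round(4))
plan([*F[0],.13],81.7,4)
E
```

```text
[[ 0.4766 -0.0652]
 [ 0.4692 -0.1164]
 [ 0.4616 -0.1686]
 [ 0.4536 -0.2197]]
c [ 0.4652 -0.1425] pitch 0.0521493965617717 ang 81.55869544026417
[[ 0.4764 -0.0653]
 [ 0.4689 -0.1167]
 [ 0.4615 -0.1682]
 [ 0.4541 -0.2197]]
[-0.0091, -0.0001, 0.0346, 0.0001, -0.0001, 0.0004]
[-0.0091, -0.0001, 0.0346, 0.0001, -0.0001, 0.0004]
[-0.0091, -0.0001, 0.0346, 0.0001, -0.0001, 0.0004]
[-0.009, -0.0, 0.0346, 0.0001, -0.0001, 0.0004]
```

>>> apply_moves --pt "-0.009 0 0.035 0 0 0 -1" --pt "-0.009 0 0.035 0 0 0 -1" --pt "-0.009 0 0.035 0 0 0 -1" --pt "-0.009 0 0.033 0 0 0 -1" --pt "0 0 0.045 0 0 0 -1" --pt "0 0 0.035 0 0 0 -1" --pt "0 0 0.01 0 0 0 -1" --pt "0 0 0 0 0 0 -1" --force 40

```text
t: 10.18
tcp_pos: [0.4762, -0.0652, 0.0399]
tool_rot: [0.756, 0.655, -0.0, -0.0]
force: [0.1, -0.1, 0.6]
finger_gap: 1.0
gripper_force: 0.0
```

>>> apply_moves --pt "0 0 0 0 0 0 0" --pt "0 0 0 0 0 0 1" --pt "0 0 0 0 0 0 1" --pt "0 0 0 0 0 0 1" --pt "0 0 0 0 0 0 1"

```text
t: 10.8
tcp_pos: [0.4761, -0.0658, 0.0411]
tool_rot: [0.756, 0.654, 0.0, 0.001]
force: [-1.3, 1.1, 6.8]
finger_gap: 0.299
gripper_force: 39.0
```

>>> apply_moves --pt "0 0 -0.02 0 0 0 1" --pt "0 0 -0.05 0 0 0 1" --pt "0 0 -0.05 0 0 0 1"

```text
t: 11.18
tcp_pos: [0.4751, -0.0655, 0.1611]
tool_rot: [0.756, 0.654, -0.0, -0.001]
force: [-0.7, -0.8, -1.9]
finger_gap: 0.295
gripper_force: 39.4
```

```bash
python3 - <<'E'
from h import *
print(sense()["tcp_pos"],sense()["finger_gap"]);plan([.5137,.0727,.145],80,4)
E
```

```text
[ 0.47512217 -0.06545378  0.16113313] 0.29537620315475616
[0.0356, 0.0046, 0.004, -0.0005, -0.0001, 0.0076]
[0.0356, 0.0043, 0.004, -0.0005, -0.0001, 0.0076]
[0.0356, 0.004, 0.004, -0.0005, -0.0001, 0.0076]
[0.0357, 0.0038, 0.004, -0.0005, -0.0001, 0.0076]
```

>>> apply_moves --pt "0.036 0.004 0.004 0 0 0.008 1" --pt "0.036 0.004 0.004 0 0 0.008 1" --pt "0.036 0.004 0.004 0 0 0.008 1" --pt "0.036 0.004 0.004 0 0 0.008 1" --pt "0 0 0 0 0 0 1" --pt "0 0 0 0 0 0 1"

```text
t: 11.92
tcp_pos: [0.5134, 0.074, 0.1441]
tool_rot: [0.766, 0.642, -0.0, -0.0]
force: [-0.0, 0.4, -1.2]
finger_gap: 0.296
gripper_force: 39.6
```

```bash
python3 - <<'E'
from h import *
print(sense()["tcp_pos"],sense()["finger_gap"]);plan([.5137,.0727,.04],80,1)
cv2.imwrite("pics/s3.png",cv2.resize(snapshot("side")[100:320,150:400,::-1],None,fx=2,fy=2))
E
```

```text
[0.51339504 0.07395805 0.14411023] 0.29647247556539025
[-0.0011, 0.0006, 0.1041, -0.001, 0.0005, -0.0009]
```

View pics/s3.png

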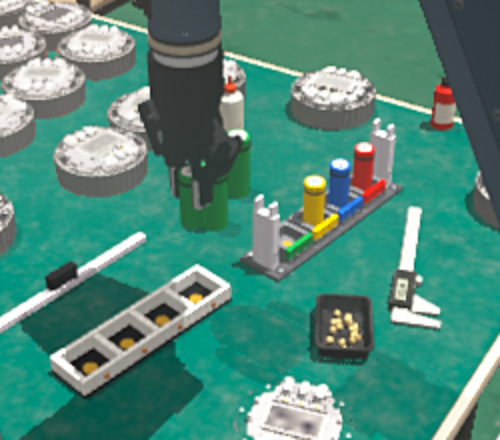

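The green cell is held upright over the right-hand compartment, its cup is empty, and the bar lies flat on the table.

>>> apply_moves --pt "-0.001 0 0.04 0 0 0 1" --pt "0 0 0.04 0 0 0 1" --pt "0 0 0.02 0 0 0 1" --pt "0 0 0.006 0 0 0 1" --pt "0 0 0.002 0 0 0 1" --pt "0 0 0.001 0 0 0 1" --pt "0 0 0 0 0 0 1"

```text
t: 12.85
tcp_pos: [0.5143, 0.0731, 0.0361]
tool_rot: [0.767, 0.642, 0.001, 0.001]
force: [-0.6, -1.2, -0.8]
finger_gap: 0.292
gripper_force: 39.6
```

>>> apply_moves --pt "0 0 0.002 0 0 0 1" --pt "0 0 0.001 0 0 0 1" --pt "0 0 0 0 0 0 1"

```text
t: 13.22
tcp_pos: [0.5143, 0.0732, 0.0341]
tool_rot: [0.766, 0.642, 0.001, 0.001]
force: [-2.3, -0.3, 11.5]
finger_gap: 0.291
gripper_force: 40.9
```

>>> apply_moves --pt "0 0 0 0 0 0 0" --pt "0 0 0 0 0 0 -1" --pt "0 0 0 0 0 0 -1" --pt "0 0 0 0 0 0 -1" --pt "0 0 -0.03 0 0 0 -1" --pt "0 0 -0.05 0 0 0 -1" --pt "0 0 -0.04 0 0 0 -1" --pt "0 0 0 0 0 0 -1"

```text
t: 14.22
tcp_pos: [0.516, 0.0731, 0.1552]
tool_rot: [0.766, 0.642, 0.003, 0.003]
force: [1.5, -0.6, 0.8]
finger_gap: 1.0
gripper_force: 0.0
```

```bash
python3 - <<'E'
from h import *
print(sense()["tcp_pos"],sense()["finger_gap"]);plan([.4689,-.1167,.14],81.7,5)
E
```

```text
[0.51601179 0.07309568 0.15522848] 1.0000905064258994
[-0.039, -0.0027, 0.003, 0.0015, -0.0001, -0.0062]
[-0.039, -0.0029, 0.003, 0.0015, -0.0001, -0.0062]
[-0.039, -0.0031, 0.003, 0.0015, -0.0001, -0.0062]
[-0.039, -0.0034, 0.003, 0.0015, -0.0001, -0.0062]
[-0.0389, -0.0036, 0.003, 0.0015, -0.0001, -0.0062]
```

>>> apply_moves --pt "-0.039 -0.003 0.003 0 0 -0.006 -1" --pt "-0.039 -0.003 0.003 0 0 -0.006 -1" --pt "-0.039 -0.003 0.003 0 0 -0.006 -1" --pt "-0.039 -0.003 0.003 0 0 -0.006 -1" --pt "-0.039 -0.003 0.003 0 0 -0.006 -1" --pt "0 0 0.03 0 0 0 -1" --pt "0 0 0.02 0 0 0 -1" --pt "0 0 0 0 0 0 -1"

```text
t: 15.22
tcp_pos: [0.4652, -0.116, 0.0851]
tool_rot: [0.757, 0.653, -0.001, -0.003]
force: [-0.1, 0.3, 0.3]
finger_gap: 1.0
gripper_force: 0.0
```

```bash
python3 - <<'E'
from h import *
print(sense()["tcp_pos"],sense()["finger_gap"]);plan([.4689,-.1167,.04],81.7,1)
E
```

```text
[ 0.46518149 -0.11604767  0.08510011] 1.0000703333465712
[-0.0002, 0.004, 0.0451, -0.0058, -0.002, -0.0017]
```

>>> apply_moves --pt "0 0.003 0.035 0 0 0 -1" --pt "0 0 0.01 0 0 0 -1" --pt "0 0 0 0 0 0 -1" --pt "0 0 0 0 0 0 0" --pt "0 0 0 0 0 0 1" --pt "0 0 0 0 0 0 1" --pt "0 0 0 0 0 0 1" --pt "0 0 0 0 0 0 1"

```text
t: 16.23
tcp_pos: [0.4702, -0.1173, 0.0429]
tool_rot: [0.757, 0.654, 0.0, 0.0]
force: [-1.1, 0.1, 6.0]
finger_gap: 0.29
gripper_force: 39.0
```

>>> apply_moves --pt "0 0 -0.02 0 0 0 1" --pt "0 0 -0.05 0 0 0 1" --pt "0 0 -0.05 0 0 0 1" --pt "0 0 0 0 0 0 1"

```text
t: 16.73
tcp_pos: [0.4725, -0.1183, 0.1656]
tool_rot: [0.757, 0.654, 0.002, 0.004]
force: [0.0, -0.1, -2.0]
finger_gap: 0.292
gripper_force: 39.5
```

```bash
python3 - <<'E'
from h import *
print(sense()["tcp_pos"],sense()["finger_gap"]);plan([.5231,.1241,.155],80,6)
E
```

```text
[ 0.47248102 -0.11828665  0.16558098] 0.29208628082804916
[0.0412, 0.0025, 0.0017, 0.0014, 0.0004, 0.0048]
[0.0412, 0.0023, 0.0017, 0.0014, 0.0004, 0.0048]
[0.0412, 0.0021, 0.0017, 0.0014, 0.0004, 0.0048]
[0.0412, 0.0019, 0.0017, 0.0014, 0.0004, 0.0048]
[0.0412, 0.0017, 0.0017, 0.0014, 0.0004, 0.0048]
[0.0412, 0.0015, 0.0017, 0.0014, 0.0004, 0.0048]
```

>>> apply_moves --pt "0.041 0.002 0.002 0 0 0.005 1" --pt "0.041 0.002 0.002 0 0 0.005 1" --pt "0.041 0.002 0.002 0 0 0.005 1" --pt "0.041 0.002 0.002 0 0 0.005 1" --pt "0.041 0.002 0.002 0 0 0.005 1" --pt "0.042 0.002 0.002 0 0 0.005 1" --pt "0 0 0 0 0 0 1" --pt "0 0 0 0 0 0 1"

```text
t: 17.73
tcp_pos: [0.5198, 0.1246, 0.1491]
tool_rot: [0.766, 0.642, -0.001, -0.001]
force: [-0.3, 1.0, -1.7]
finger_gap: 0.3
gripper_force: 39.5
```

```bash
python3 - <<'E'
from h import *
print(sense()["tcp_pos"],sense()["finger_gap"]);plan([.5231,.1241,.038],80,1)
E
```

```text
[0.51984672 0.12459762 0.14906724] 0.30019512994606523
[0.0002, 0.0036, 0.1111, -0.0027, 0.0009, -0.0008]
```

>>> apply_moves --pt "0 0.002 0.04 0 0 0 1" --pt "0 0 0.04 0 0 0 1" --pt "0 0 0.02 0 0 0 1" --pt "0 0 0.007 0 0 0 1" --pt "0 0 0.002 0 0 0 1" --pt "0 0 0 0 0 0 1" --pt "0 0 0 0 0 0 1"

```text
t: 18.6
tcp_pos: [0.5235, 0.1244, 0.0422]
tool_rot: [0.767, 0.642, 0.001, 0.001]
force: [-0.8, -0.5, -0.9]
finger_gap: 0.294
gripper_force: 39.5
```

>>> apply_moves --pt "0 0 0.004 0 0 0 1" --pt "0 0 0.002 0 0 0 1" --pt "0 0 0.001 0 0 0 1" --pt "0 0 0 0 0 0 1"

```text
t: 19.1
tcp_pos: [0.5231, 0.1246, 0.0359]
tool_rot: [0.766, 0.642, 0.0, 0.0]
force: [-2.1, -0.0, 12.0]
finger_gap: 0.294
gripper_force: 40.8
```

Contact at the expected height. Releasing, then on to blue.

>>> apply_moves --pt "0 0 0 0 0 0 0" --pt "0 0 0 0 0 0 -1" --pt "0 0 0 0 0 0 -1" --pt "0 0 0 0 0 0 -1" --pt "0 0 -0.03 0 0 0 -1" --pt "0 0 -0.05 0 0 0 -1" --pt "0 0 -0.04 0 0 0 -1" --pt "0 0 0 0 0 0 -1"

```text
t: 20.1
tcp_pos: [0.5252, 0.1246, 0.1573]
tool_rot: [0.766, 0.642, 0.003, 0.002]
force: [0.2, -0.2, -0.4]
finger_gap: 1.002
gripper_force: 0.0
```

```bash
python3 - <<'E'
from h import *
print(sense()["tcp_pos"],sense()["finger_gap"]);plan([.4615,-.1682,.14],81.7,7)
E
```

```text
[0.52522077 0.12458814 0.15734189] 1.0018754202226052
[-0.0428, -0.0017, 0.0024, 0.001, -0.0002, -0.0044]
[-0.0428, -0.0018, 0.0024, 0.001, -0.0002, -0.0044]
[-0.0428, -0.002, 0.0024, 0.001, -0.0002, -0.0044]
[-0.0428, -0.0022, 0.0024, 0.001, -0.0002, -0.0044]
[-0.0427, -0.0024, 0.0024, 0.001, -0.0002, -0.0044]
[-0.0427, -0.0026, 0.0025, 0.001, -0.0002, -0.0044]
[-0.0427, -0.0028, 0.0025, 0.001, -0.0002, -0.0044]
```

>>> apply_moves --pt "-0.043 -0.002 0.002 0 0 -0.004 -1" --pt "-0.043 -0.002 0.002 0 0 -0.004 -1" --pt "-0.043 -0.002 0.003 0 0 -0.004 -1" --pt "-0.043 -0.002 0.003 0 0 -0.004 -1" --pt "-0.043 -0.002 0.003 0 0 -0.005 -1" --pt "-0.042 -0.002 0.003 0 0 -0.005 -1" --pt "-0.042 -0.002 0.003 0 0 -0.005 -1" --pt "0 0 0.05 0 0 0 -1"

```text
t: 21.1
tcp_pos: [0.4627, -0.1729, 0.086]
tool_rot: [0.758, 0.652, 0.001, 0.004]
force: [-0.2, -0.2, -0.7]
finger_gap: 1.002
gripper_force: 0.0
```

>>> apply_moves --pt "0 0 0.005 0 0 0 -1" --pt "0 0 0 0 0 0 -1"

```text
t: 21.35
tcp_pos: [0.4597, -0.1674, 0.0798]
tool_rot: [0.756, 0.654, -0.0, -0.001]
force: [0.9, -0.7, 0.8]
finger_gap: 1.001
gripper_force: 0.0
```

```bash
python3 - <<'E'
from h import *
print(sense()["tcp_pos"],sense()["finger_gap"]);plan([.4615,-.1682,.04],81.7,1)
E
```

```text
[ 0.45974353 -0.16744312  0.07979946] 1.001423379068096
[-0.0005, 0.0019, 0.0398, -0.0024, -0.0012, 0.0005]
```

>>> apply_moves --pt "-0.001 0.002 0.03 0 0 0 -1" --pt "0 0 0.009 0 0 0 -1" --pt "0 0 0 0 0 0 -1" --pt "0 0 0 0 0 0 0" --pt "0 0 0 0 0 0 1" --pt "0 0 0 0 0 0 1" --pt "0 0 0 0 0 0 1" --pt "0 0 0 0 0 0 1"

```text
t: 22.35
tcp_pos: [0.4623, -0.1696, 0.0417]
tool_rot: [0.756, 0.654, 0.0, 0.0]
force: [-0.7, 1.1, 5.8]
finger_gap: 0.291
gripper_force: 39.2
```

>>> apply_moves --pt "0 0 -0.02 0 0 0 1" --pt "0 0 -0.05 0 0 0 1" --pt "0 0 -0.05 0 0 0 1" --pt "0 0 0 0 0 0 1" --pt "0 0 0 0 0 0 1"

```text
t: 22.98
tcp_pos: [0.4616, -0.1691, 0.1608]
tool_rot: [0.756, 0.654, -0.0, -0.001]
force: [0.1, -1.0, -1.2]
finger_gap: 0.295
gripper_force: 39.4
```

```bash
python3 - <<'E'
from h import *
print(sense()["tcp_pos"],sense()["finger_gap"]);plan([.533,.1752,.155],80,8)
E
```

```text
[ 0.46160724 -0.16913975  0.16077372] 0.29489732899446375
[0.0439, 0.0026, 0.0007, -0.0001, -0.0001, 0.0037]
[0.0439, 0.0024, 0.0007, -0.0001, -0.0001, 0.0037]
[0.0439, 0.0023, 0.0007, -0.0001, -0.0001, 0.0037]
[0.0439, 0.0021, 0.0007, -0.0001, -0.0001, 0.0037]
[0.0439, 0.002, 0.0007, -0.0001, -0.0001, 0.0037]
[0.0439, 0.0018, 0.0007, -0.0001, -0.0001, 0.0037]
[0.0439, 0.0016, 0.0007, -0.0001, -0.0001, 0.0037]
[0.0439, 0.0015, 0.0007, -0.0001, -0.0001, 0.0037]
```

>>> apply_moves --pt "0.044 0.002 0.001 0 0 0.004 1" --pt "0.044 0.002 0.001 0 0 0.004 1" --pt "0.044 0.002 0.001 0 0 0.004 1" --pt "0.044 0.002 0.001 0 0 0.004 1" --pt "0.044 0.002 0.001 0 0 0.004 1" --pt "0.044 0.002 0.001 0 0 0.004 1" --pt "0.044 0.002 0 0 0 0.003 1" --pt "0.043 0.002 0 0 0 0.003 1"

```text
t: 23.98
tcp_pos: [0.5322, 0.1757, 0.1527]
tool_rot: [0.766, 0.643, -0.002, -0.001]
force: [0.2, -0.2, -0.2]
finger_gap: 0.292
gripper_force: 39.4
```

>>> apply_moves --pt "0 0 0 0 0 0 1" --pt "0 0 0 0 0 0 1" --pt "0 0 0 0 0 0 1"

```text
t: 24.35
tcp_pos: [0.5327, 0.1733, 0.1544]
tool_rot: [0.767, 0.642, -0.001, -0.001]
force: [-0.0, -0.2, -0.6]
finger_gap: 0.293
gripper_force: 39.4
```

```bash
python3 - <<'E'
from h import *
print(sense()["tcp_pos"],sense()["finger_gap"]);plan([.533,.1752,.036],80,1)
E
```

```text
[0.5327488  0.17333373 0.15438367] 0.29255770257248476
[0.002, 0.0002, 0.1184, -0.0023, 0.0009, -0.0018]
```

Offset is 0.0297, so I expect contact at TCP z ≈ 0.035.

>>> apply_moves --pt "0.001 0.001 0.04 0 0 0 1" --pt "0 0 0.04 0 0 0 1" --pt "0 0 0.025 0 0 0 1" --pt "0 0 0.008 0 0 0 1" --pt "0 0 0.002 0 0 0 1" --pt "0 0 0 0 0 0 1" --pt "0 0 0 0 0 0 1"

```text
t: 25.22
tcp_pos: [0.5355, 0.1754, 0.0414]
tool_rot: [0.766, 0.643, 0.001, 0.001]
force: [0.9, -0.0, -0.6]
finger_gap: 0.289
gripper_force: 39.5
```

>>> apply_moves --pt "0 -0.002 0.003 0 0 0 1" --pt "0 0 0.003 0 0 0 1" --pt "0 0 0.001 0 0 0 1" --pt "0 0 0 0 0 0 1"

```text
t: 25.72
tcp_pos: [0.5326, 0.1758, 0.0347]
tool_rot: [0.766, 0.643, 0.0, 0.0]
force: [-3.1, -0.4, 10.5]
finger_gap: 0.294
gripper_force: 40.6
```

>>> apply_moves --pt "0 0 0 0 0 0 0" --pt "0 0 0 0 0 0 -1" --pt "0 0 0 0 0 0 -1" --pt "0 0 0 0 0 0 -1" --pt "0 0 -0.03 0 0 0 -1" --pt "0 0 -0.05 0 0 0 -1" --pt "0 0 -0.04 0 0 0 -1" --pt "0 0 0 0 0 0 -1"

```text
t: 26.72
tcp_pos: [0.5351, 0.1761, 0.1566]
tool_rot: [0.766, 0.643, 0.003, 0.002]
force: [0.1, 0.5, 1.0]
finger_gap: 1.0
gripper_force: 0.0
```

```bash
python3 - <<'E'
from h import *
print(sense()["tcp_pos"],sense()["finger_gap"]);plan([.4541,-.2197,.14],81.7,8)
E
```

```text
[0.53513759 0.1760564  0.15662354] 1.0001393434065435
[-0.0505, -0.0014, 0.002, 0.0009, -0.0003, -0.0037]
[-0.0505, -0.0016, 0.002, 0.0009, -0.0003, -0.0037]
[-0.0505, -0.0018, 0.002, 0.0009, -0.0003, -0.0037]
[-0.0505, -0.0019, 0.002, 0.0009, -0.0003, -0.0037]
[-0.0505, -0.0021, 0.002, 0.0009, -0.0003, -0.0037]
[-0.0504, -0.0023, 0.002, 0.0009, -0.0003, -0.0037]
[-0.0504, -0.0025, 0.002, 0.0009, -0.0003, -0.0037]
[-0.0504, -0.0027, 0.0021, 0.0009, -0.0003, -0.0037]
```

>>> apply_moves --pt "-0.05 -0.001 0.002 0 0 -0.004 -1" --pt "-0.05 -0.002 0.002 0 0 -0.004 -1" --pt "-0.05 -0.002 0.002 0 0 -0.004 -1" --pt "-0.05 -0.002 0.002 0 0 -0.004 -1" --pt "-0.05 -0.002 0.002 0 0 -0.004 -1" --pt "-0.05 -0.002 0.002 0 0 -0.004 -1" --pt "-0.05 -0.002 0.002 0 0 -0.004 -1" --pt "-0.052 -0.001 0.002 0 0 -0.003 -1"

```text
t: 27.72
tcp_pos: [0.4533, -0.2198, 0.1361]
tool_rot: [0.756, 0.654, -0.0, -0.001]
force: [0.3, -0.0, 0.4]
finger_gap: 1.001
gripper_force: 0.0
```

>>> apply_moves --pt "0 0 0.03 0 0 0 -1" --pt "0 0 0.02 0 0 0 -1" --pt "0 0 0 0 0 0 -1"

```text
t: 28.1
tcp_pos: [0.4527, -0.2179, 0.0851]
tool_rot: [0.756, 0.654, -0.001, -0.003]
force: [-0.1, 0.1, 0.5]
finger_gap: 0.998
gripper_force: 0.0
```

```bash
python3 - <<'E'
from h import *
print(sense()["tcp_pos"],sense()["finger_gap"]);plan([.4541,-.2197,.04],81.7,1)
E
```

```text
[ 0.45274255 -0.21785854  0.08510999] 0.9982197534525434
[-0.0018, 0.0018, 0.0451, -0.0052, -0.003, 0.0002]
```

>>> apply_moves --pt "-0.001 0.001 0.035 0 0 0 -1" --pt "0 0 0.009 0 0 0 -1" --pt "0 0 0 0 0 0 -1" --pt "0 0 0 0 0 0 0" --pt "0 0 0 0 0 0 1" --pt "0 0 0 0 0 0 1" --pt "0 0 0 0 0 0 1" --pt "0 0 0 0 0 0 1"

```text
t: 29.1
tcp_pos: [0.4555, -0.2202, 0.0439]
tool_rot: [0.756, 0.654, 0.0, 0.0]
force: [-1.1, 0.8, 6.8]
finger_gap: 0.287
gripper_force: 39.0
```

>>> apply_moves --pt "0 0 -0.02 0 0 0 1" --pt "0 0 -0.05 0 0 0 1" --pt "0 0 -0.05 0 0 0 1" --pt "0 0 0 0 0 0 1" --pt "0 0 0 0 0 0 1"

```text
t: 29.72
tcp_pos: [0.4548, -0.2196, 0.1628]
tool_rot: [0.756, 0.654, -0.0, -0.001]
force: [-0.6, 0.8, -1.2]
finger_gap: 0.288
gripper_force: 39.4
```

```bash
python3 - <<'E'
from h import *
print(sense()["tcp_pos"],sense()["finger_gap"]);plan([.5425,.226,.155],80,8)
E
```

```text
[ 0.45476562 -0.21955639  0.16280578] 0.28824136174591336
[0.0567, 0.0029, 0.001, -0.0001, -0.0001, 0.0038]
[0.0567, 0.0026, 0.001, -0.0001, -0.0001, 0.0038]
[0.0567, 0.0024, 0.001, -0.0001, -0.0001, 0.0038]
[0.0567, 0.0022, 0.001, -0.0001, -0.0001, 0.0038]
[0.0567, 0.002, 0.001, -0.0001, -0.0001, 0.0038]
[0.0567, 0.0018, 0.001, -0.0001, -0.0001, 0.0038]
[0.0567, 0.0016, 0.001, -0.0001, -0.0001, 0.0038]
[0.0567, 0.0013, 0.001, -0.0001, -0.0001, 0.0038]
```

>>> apply_moves --pt "0.056 0.003 0.001 0 0 0.004 1" --pt "0.057 0.002 0.001 0 0 0.004 1" --pt "0.057 0.002 0.001 0 0 0.004 1" --pt "0.057 0.002 0.001 0 0 0.004 1" --pt "0.057 0.002 0.001 0 0 0.004 1" --pt "0.057 0.002 0.001 0 0 0.004 1" --pt "0.057 0.002 0.001 0 0 0.003 1" --pt "0.056 0.002 0.001 0 0 0.003 1"

```text
t: 30.72
tcp_pos: [0.5422, 0.2273, 0.1526]
tool_rot: [0.766, 0.643, -0.002, -0.001]
force: [0.2, -0.7, -1.0]
finger_gap: 0.292
gripper_force: 39.4
```

>>> apply_moves --pt "0 0 0 0 0 0 1" --pt "0 0 0 0 0 0 1" --pt "0 0 0 0 0 0 1" --pt "0 0 0 0 0 0 1"

```text
t: 31.22
tcp_pos: [0.5434, 0.2243, 0.1551]
tool_rot: [0.767, 0.642, -0.0, -0.0]
force: [0.8, 0.2, -0.2]
finger_gap: 0.29
gripper_force: 39.4
```

```bash
python3 - <<'E'
from h import *
print(sense()["tcp_pos"],sense()["finger_gap"]);plan([.5425,.226,.04],80,1)
E
```

```text
[0.54336585 0.22425972 0.15509889] 0.2904726524004329
[0.0016, -0.0011, 0.1151, -0.0008, 0.0004, -0.0015]
```

Offset is 0.032, so I expect contact at about 0.037.

>>> apply_moves --pt "0.001 -0.001 0.04 0 0 0 1" --pt "0 0 0.04 0 0 0 1" --pt "0 0 0.025 0 0 0 1" --pt "0 0 0.007 0 0 0 1" --pt "0 0 0.002 0 0 0 1" --pt "0 0 0 0 0 0 1" --pt "0 0 0 0 0 0 1"

```text
t: 32.1
tcp_pos: [0.5435, 0.227, 0.0425]
tool_rot: [0.766, 0.643, 0.001, 0.001]
force: [-0.2, 0.5, -0.6]
finger_gap: 0.294
gripper_force: 39.5
```

>>> apply_moves --pt "0 0 0.003 0 0 0 1" --pt "0 0 0.002 0 0 0 1" --pt "0 0 0.001 0 0 0 1" --pt "0 0 0 0 0 0 1"

```text
t: 32.6
tcp_pos: [0.5429, 0.227, 0.0369]
tool_rot: [0.766, 0.643, 0.0, 0.0]
force: [-2.3, 0.3, 9.7]
finger_gap: 0.293
gripper_force: 40.7
```

>>> apply_moves --pt "0 0 0 0 0 0 0" --pt "0 0 0 0 0 0 -1" --pt "0 0 0 0 0 0 -1" --pt "0 0 0 0 0 0 -1" --pt "0 0 -0.03 0 0 0 -1" --pt "0 0 -0.05 0 0 0 -1" --pt "0 0 -0.05 0 0 0 -1" --pt "0 0 -0.05 0 0 0 -1"

```text
t: 33.6
tcp_pos: [0.5424, 0.2267, 0.2167]
tool_rot: [0.766, 0.643, -0.0, -0.0]
force: [0.9, -0.4, -0.0]
finger_gap: 0.997
gripper_force: 0.0
```

>>> apply_moves --pt "-0.055 0 0 0 0 0 -1" --pt "-0.055 0 0 0 0 0 -1" --pt "-0.055 0 0 0 0 0 -1" --pt "-0.055 0 0 0 0 0 -1" --pt "-0.055 0 0 0 0 0 -1" --pt "-0.055 0 0 0 0 0 -1" --pt "-0.055 0 0 0 0 0 -1" --pt "0 0 0 0 0 0 -1"

```text
t: 34.6
tcp_pos: [0.4759, -0.1562, 0.2154]
tool_rot: [0.768, 0.641, -0.0, 0.001]
force: [-0.6, 0.5, -0.1]
finger_gap: 0.999
gripper_force: 0.0
```

```bash
python3 - <<'E'
from h import *
print(sense()["tcp_pos"])
a=cv2.resize(snapshot("top")[110:260,120:270,::-1],(400,400),interpolation=2);b=cv2.resize(snapshot("side")[140:340,130:330,::-1],(400,400),interpolation=2)
cv2.imwrite("pics/f.png",np.hstack([a,b]))
E
```

```text
[ 0.47591314 -0.15621653  0.21536242]
```

View pics/f.png

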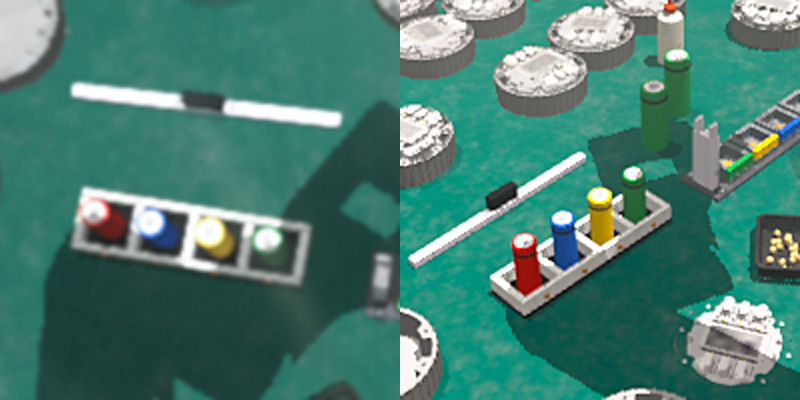

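The bar lies flat on the table. In the top half of the picture the cells stand upright, left to right: red (97,212), blue (153,223), yellow (213,236), green (267,240).

```bash
python3 -c "
from station import *
print(sign_off())"
```

```text
the job is handed in; nothing more can be done
None
```

The job is handed in, at about 35 s of the 109 s allowed: the retaining bar lies flat on the table, and the four cells stand upright in the test rack in reverse order, red, blue, yellow, green from left to right.

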